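# Seat the filter slide in the microscope lamp base

## Task

Pick up the loose metal filter slide by its upright end plate, enter its flat tongue into the slot on the front of the lamp base and slide it in until you feel it come up against the hidden stop. Press it home with a light, steady push of about 8 N for half a second, then let go and leave it fully home; never ram or force it (25 N is too much), and do not disturb the other things on the bench.

Things in the scene. Friction and masses are not known exactly. Their poses are not given: they have to be found in the camera images.
- slide: Filter slide, plain aluminium, about 0.22 kg, flat on the bench: a tongue 50 mm wide, 8 mm thick, with a small round filter; at its tail an upright end plate 10 mm thick (x = -5 to +5 mm), 84 mm wide (y), 60 mm tall above the underside: pinch it across its thickness. Origin: under the middle of the end plate, at the underside. x points along the tongue, z up.
- slide_nose (a point): Middle of the front edge of the tongue, 120 mm ahead of the slide's origin, half way up its 8 mm thickness; same axes as the slide.
- lamp: Lamp base, fixed: grey box 140 (x) by 150 (y) by 60 mm tall, round white window on top. Origin: centre of its underside. The slide enters its front face (x = -70 mm) along +x. A sill at slot floor level, 14 mm above the bench, sticks out to x = -110 mm; on it two 12 mm tall guides narrow from 74 mm apart to the slot's width. Nothing is above the sill.
- slot_mouth (a point): Mouth of the blind slot, 53 mm wide, 12 mm high: middle of its floor edge, in the lamp's front face, at x = -70, y = 0, z = 14 mm in the lamp's frame; axes as the lamp's. A rigid stop is hidden 50 to 70 mm inside, set anew each time; 45 mm or more stays free between lamp and end plate. Sliding friction is 1 to 3 N if not pressed down; a steady 5 N or more, that deep, is the stop.
- pin (a joint): Small switch pin in the face of the hidden stop, unseen, very light (0.3 N). 0: out, standing 4 mm proud of the stop's face; 0.004 (m): pressed level with that face, so the nose is on the stop. The reading is rough and does not tell how hard the slide is pushed.
- beaker: Bystander, leave alone: glass beaker, 70 mm across, 90 mm tall. Origin: centre of its underside.
- bottle: Bystander, leave alone: amber reagent bottle, 60 mm across, 130 mm tall. Origin: centre of its underside.
- dish: Bystander, leave alone: closed Petri dish, 90 mm across, 15 mm tall. Origin: centre of its underside.
- slide_box: Bystander, leave alone: small grey box of specimen slides, 35 x 85 x 32 mm. Origin: centre of its underside.
- objective: Bystander, leave alone: loose steel microscope objective standing on end, 30 mm across, 44 mm tall. Origin: centre of its underside.
- tin: Bystander, leave alone: flat steel tin, 60 x 90 x 25 mm. Origin: centre of its underside.
There are look-alikes about, which are no part of the job. What is shaped like the lamp but orange or red is not meant. Leave any green look-alike of the slide alone.

How it is judged:
By the outcome, as a careful person would: the job done as asked, in the order asked, and still so for the second after the job is handed in, with the robot touching nothing.
It also fails if it takes over 72 s, if anything falls off the work surface, if the arm or the gripper's body presses on something with over 40 N, if the wrist force passes 120 N, or if a joint passes its speed limit or range.

## Robot

A 6-joint arm with a two-finger parallel gripper is mounted at the origin on the work surface. World frame = base frame: x ahead of the robot, y to its left, z up, the work surface at z = 0. Lengths are in m, angles in rad, forces in N, time in s.
With the tool pointing down it reaches from about 0.325 to 0.775 m from the base axis. Payload 5.5 kg.
Tool frame: the origin (TCP) lies on the centre line of the jaws, within the pads' length; the fingertips stand 17 mm ahead of it and the grasp point (between the pads) lies 2 mm behind it; z points along the fingers, y is the line along which they close (so a half turn about z gives the same grasp; the last joint's range is limited). The gripper opens to 88 mm and grips with 3 to 60 N. Pads are 20 mm wide; open, the fingers measure 115 mm over their backs; the gripper's body (75 mm by 178 mm) begins 61 mm behind the grasp point.
Start: joints at [-1.19, 0.091, 1.231, -0, 1.82, -0.057], TCP at [0.254, -0.543, 0.24] pointing down, gripper open.
Joint ranges: [-2.87, 2.87], [-0.86, 2.18], [0.17, 2.46], [-1.51, 4.65], [0.06, 2.69], [-2.65, 2.65]. Speed limits (rad/s): [2.57, 2.57, 3.01, 3.14, 3.14, 3.14].

## Interface

Orientations are given as a unit quaternion [x, y, z, w].
In Python, from plant import manip gives the robot as it stands. The module is installed in compiled form; this text tells all that it offers. Calls block until the motion is done:
- manip.move_pose(position, orientation): joint-space move of the TCP to a pose.
- manip.movel(position, ori=None, rate=0.15): straight line of the TCP; ori=None keeps the orientation; rate is the mean speed in m/s.
- manip.set_joints(angles): joint-space move.
- manip.command_gripper(opening, grip_force=None): finger opening in m; grip_force is the grip in N (None keeps the last); returns when the fingers have stopped.
- manip.wait(seconds).
- manip.inverse_kinematics(position, orientation): joint angles nearest the present ones, or None.
- manip.read_state(): the state.
- manip.read_camera(name): name is "scene" or "top" or "wrist"; returns a dict with "image" (384x512x3 uint8, red, green, blue), "fx", "fy", "cx", "cy" (pixels), "cam_to_world" (4x4, takes a point from camera to world coordinates); the wrist camera has in their place "hand_eye" (4x4, takes a point from camera to tool coordinates, whose origin is the TCP and whose axes are the flange's). Camera axes: x right, y down, z forward; pixel columns grow to the right and rows downward; lengths in m; the calibration is good to about 2 mm. A picture is of the moment at which its call begins: read the wrist's pose just before it. There is no depth.
A pose or a line that the arm cannot do raises manip.IKError and nothing moves.
- manip.sign_off(): hands the job in; it is judged then, once.
Trained networks look in the newest picture that a camera, given by its name, has taken for a name from the list of things; names that differ only in an ending like _2 or _b are one class to them, and where a whole thing is asked for, a point or a joint stands for the part that bears it (a point fixed in the world has none). Each returns a list of dicts, best first, with "confidence" (0 to 1); they miss things now and then, are a little off and sometimes report something else, mostly with a low value. They report only what shows in the picture. A call takes as long as a camera call. They do not tell look-alikes from the thing itself.
- manip.search_frame(name, camera): "position" ([row, column] in pixels, amid what is visible of it).
- manip.trace(name, camera): "pixels" (384x512 bool, what is visible of it) and "position" ([row, column] in pixels, amid what is visible of it).
The state is a dict: "time_s": time; "joint_positions": joint angles; "dq": joint speeds; "joint_torque": joint torques, N m; "position": TCP position; "orientation": TCP orientation; "contact_force": force on the tool from outside, world axes, zero at the start; "wrist_torque": the same for the moment, N m; "width": finger opening in m; "grip_force": force on a finger pad.
Only numpy, scipy, OpenCV 4.12 (cv2) and the standard library are available. Lean on these libraries where they do the work, as an engineer would, in place of code of your own. Each camera call takes 0.05 s, during which the arm holds its last target. There are 200 camera calls.

## Working session

There is one attempt and no reset: what is moved stays moved. The work goes in short steps, each a Python script; the robot and the scene stay as the last script left them, time stands still between calls to the robot, and variables do not carry over. Pictures are saved under pics/ and viewed, at most 10 in all, crops included, and the job is handed in when it is done.

```bash
mkdir -p pics; cat > h.py <<'E'
import numpy as np, cv2
from plant import manip
def save(n,im,s=1): cv2.imwrite(f'pics/{n}.png',cv2.resize(im[:,:,::-1],None,fx=s,fy=s,interpolation=cv2.INTER_CUBIC))
def ray(c,rc,z,T=None):
    T=np.array(c['cam_to_world']) if T is None else T
    d=T[:3,:3]@np.array([(rc[1]-c['cx'])/c['fx'],(rc[0]-c['cy'])/c['fy'],1]); o=T[:3,3]
    return o+d*(z-o[2])/d[2]
def proj(c,P,T=None):
    T=np.array(c['cam_to_world']) if T is None else T
    p=(np.asarray(P)-T[:3,3])@T[:3,:3]
    return np.stack([c['cy']+c['fy']*p[...,1]/p[...,2], c['cx']+c['fx']*p[...,0]/p[...,2]],-1)
E
python3 - <<'E'
from h import *
ims=[]
for n in('scene','top'):
    c=manip.read_camera(n);ims.append(c['image'])
    print(n,c['fx'],np.round(c['cam_to_world'],3).tolist())
    for k in('slide','slide_nose','lamp','slot_mouth'):
        for d in manip.search_frame(k,n): print(k,np.round(d['position']),round(d['confidence'],2),np.round(ray(c,d['position'],0.0),3))
save('top',ims[1],1.5);save('scene',ims[0],1.5)
print(manip.read_state())
E
```

```text
scene 427.65959263037405 [[-0.824, 0.37, -0.43, 1.069], [0.567, 0.563, -0.602, 0.801], [0.02, -0.74, -0.673, 0.861], [0.0, 0.0, 0.0, 1.0]]
slide [127. 172.] 0.95 [ 0.599 -0.393  0.   ]
slide_nose [131. 168.] 0.8 [ 0.619 -0.382  0.   ]
slide_nose [143. 222.] 0.76 [ 0.5   -0.217  0.   ]
lamp [106. 219.] 0.95 [ 0.39  -0.421  0.   ]
lamp [218. 223.] 0.94 [0.676 0.081 0.   ]
lamp [264. 432.] 0.84 [0.316 0.508 0.   ]
slot_mouth [218. 232.] 0.9 [0.656 0.094 0.   ]
slot_mouth [267. 430.] 0.79 [0.33  0.511 0.   ]
slot_mouth [108. 218.] 0.6 [ 0.398 -0.417  0.   ]
slot_mouth [227. 366.] 0.16 [0.366 0.324 0.   ]
top 443.1768672166436 [[-0.012, -0.982, 0.186, 0.307], [-1.0, 0.009, -0.016, 0.086], [0.014, -0.186, -0.982, 1.559], [0.0, 0.0, 0.0, 1.0]]
slide [224. 331.] 0.78 [ 0.51  -0.207  0.   ]
slide [191. 378.] 0.63 [ 0.628 -0.379  0.   ]
slide_nose [222. 334.] 0.95 [ 0.519 -0.216  0.   ]
slide_nose [192. 374.] 0.72 [ 0.624 -0.367  0.   ]
lamp [255. 387.] 0.95 [ 0.398 -0.398  0.   ]
lamp [274. 117.] 0.85 [0.342 0.545 0.   ]
lamp [184. 245.] 0.77 [0.659 0.1   0.   ]
slot_mouth [180. 244.] 0.94 [0
[... 180 characters left out ...]
 'joint_positions': array([-1.18969362e+00,  9.11045028e-02,  1.23070879e+00, -1.54862008e-05,
        1.81981256e+00, -5.66907947e-02]), 'dq': array([-0.00081775,  0.00064845, -0.0008833 , -0.00032127, -0.00062278,
       -0.00013263]), 'joint_torque': array([-9.34305099e-04, -4.45665872e+01, -4.06092238e+01,  6.97799516e-02,
        1.97995850e-02, -8.40828591e-06]), 'position': array([ 0.25436679, -0.54342076,  0.23962355]), 'orientation': array([ 9.76138031e-01,  2.17150972e-01, -1.00865126e-05, -1.51695315e-05]), 'contact_force': array([ 0.39079093,  0.09598749, -0.37528953]), 'wrist_torque': array([-0.00434406, -0.06270018,  0.04472551]), 'grip_force': 0.0, 'width': 0.0880743553991007}
```

View pics/top.png

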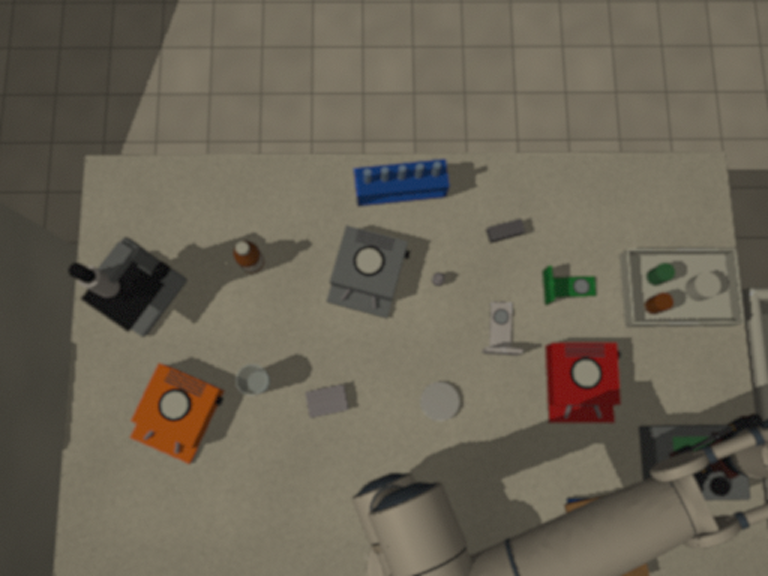

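View pics/scene.png

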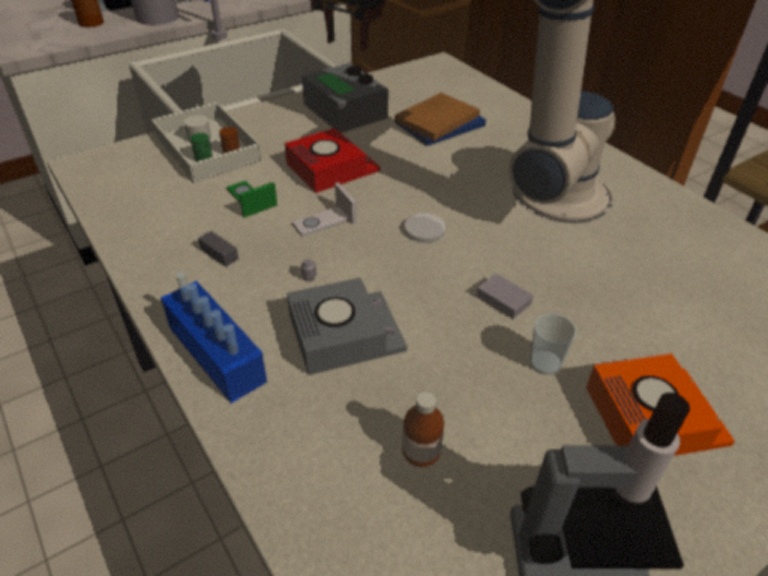

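Slide candidates in the 1.5x top picture: the bare aluminium one at (327,502), meant, and the green one at (285,570), a look-alike. Lamp candidates: grey at (265,368), meant, and red (380,583) and orange (412,175), which are not. The aluminium slide's tongue points away from the robot and its plate is at the near end.

```bash
cat >> h.py <<'E'
from scipy.spatial.transform import Rotation as R
def quat(th,flip=False):
    u=np.array([np.cos(th),np.sin(th),0])*(-1 if flip else 1); z=np.array([0,0,-1.])
    return R.from_matrix(np.stack([np.cross(u,z),u,z],1)).as_quat()
def wpose(c,s):
    T=np.eye(4);T[:3,:3]=R.from_quat(s['orientation']).as_matrix();T[:3,3]=s['position']
    return T@np.array(c['hand_eye'])
E
python3 - <<'E'
from h import *
c=manip.read_camera('wrist');print(c['fx'],np.round(c['hand_eye'],3).tolist())
for f in(0,1):print(f,manip.inverse_kinematics([0.47,-0.2,0.3],quat(0,f)),manip.inverse_kinematics([0.5,0.1,0.1],quat(-.28,f)))
f=min((0,1),key=lambda f:abs(manip.inverse_kinematics([0.47,-0.2,0.3],quat(0,f))[5]))
print(f)
manip.move_pose([0.46,-0.2,0.33],quat(0,f))
s=manip.read_state();c=manip.read_camera('wrist');save('w1',c['image'],1.5)
T=wpose(c,s);print(s['time_s'])
for k in('slide','slide_nose','lamp','slot_mouth'):
    for d in manip.search_frame(k,'wrist'): print(k,np.round(d['position']),round(d['confidence'],2),np.round(ray(c,d['position'],0.0,T),3))
E
```

```text
291.41949901967786 [[0.0, -0.959, -0.283, 0.077], [1.0, 0.0, -0.0, 0.0], [0.0, -0.283, 0.959, -0.145], [0.0, 0.0, 0.0, 1.0]]
0 [-4.68934730e-01 -1.27229976e-01  1.33892613e+00 -4.44089210e-16
  1.92989650e+00 -4.68934730e-01] [ 1.30666564e-01 -1.35190820e-01  1.70089763e+00 -4.44089210e-16
  1.57588585e+00  4.10666564e-01]
1 None NoneTraceback (most recent call last):
  File "<stdin>", line 4, in <module>
  File "<stdin>", line 4, in <lambda>
TypeError: 'NoneType' object is not subscriptable
```

```bash
python3 - <<'E'
from h import *
manip.move_pose([0.51,-0.15,0.28],quat(0))
s=manip.read_state();c=manip.read_camera('wrist');save('w1',c['image'],1.5)
T=wpose(c,s);print(s['time_s'])
np.savez('w1.npz',im=c['image'],T=T)
for k in('slide','slide_nose','lamp','slot_mouth'):
    for d in manip.search_frame(k,'wrist'): print(k,np.round(d['position']),round(d['confidence'],2),np.round(ray(c,d['position'],0.0,T),3))
E
```

```text
2.2667
slide [204. 262.] 0.93 [ 0.515 -0.216  0.   ]
slide [281. 324.] 0.86 [ 0.618 -0.351  0.   ]
slide_nose [200. 263.] 0.94 [ 0.516 -0.209  0.   ]
slide_nose [283. 324.] 0.85 [ 0.619 -0.355  0.   ]
lamp [ 14. 404.] 0.84 [0.698 0.042 0.   ]
lamp [331. 203.] 0.7 [ 0.412 -0.452  0.   ]
slot_mouth [334. 205.] 0.77 [ 0.414 -0.457  0.   ]
```

View pics/w1.png

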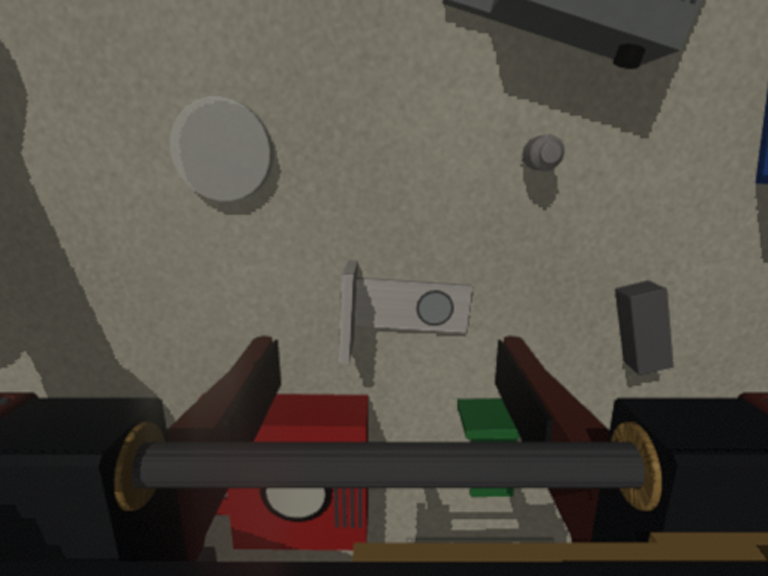

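```bash
cat >> h.py <<'E'
from scipy.optimize import minimize
def box(x0,x1,y0,y1,z0,z1): return np.array([[x,y,z] for x in(x0,x1) for y in(y0,y1) for z in(z0,z1)],float)
SLIDE=[box(-.005,.005,-.042,.042,0,.06),box(0,.12,-.025,.025,0,.008)]
LAMP=[box(-.07,.07,-.075,.075,0,.06),box(-.11,-.06,-.06,.06,0,.014)]
def sil(c,T,parts,p):
    S=4;m=np.zeros((384*S,512*S),np.uint8);Rz=R.from_euler('z',p[2]).as_matrix()
    for b in parts:
        q=proj(c,b@Rz.T+[p[0],p[1],p[3] if len(p)>3 else 0],T)[:,::-1]
        cv2.fillConvexPoly(m,cv2.convexHull(np.round((q+.5)*S*16).astype(np.int32)),255,shift=4)
    return cv2.resize(m,(512,384),interpolation=cv2.INTER_AREA)/255.
def fit(views,parts,p0,z=None,ignore=None):
    # views: (c,T,mask,valid)
    f=lambda p: sum(np.abs((sil(c,T,parts,list(p)+([z] if z else []))-m)*v).sum() for c,T,m,v in views)
    r=None
    for st in(.015,.004):
        p=p0 if r is None else r.x
        r=minimize(f,p,method='Nelder-Mead',options=dict(initial_simplex=np.array([p]+[np.array(p)+np.eye(3)[i]*[st,st,st*6] for i in range(3)]),xatol=1e-5,fatol=.1))
    return r.x,r.fun
def mask(name,cam,near):
    L=manip.trace(name,cam); L=sorted(L,key=lambda d:np.hypot(*(np.array(d['position'])-near)))
    return np.array(L[0]['pixels']),L[0]
def overlay(im,c,T,parts,p):
    o=im.copy();m=(sil(c,T,parts,p)>.5).astype(np.uint8)
    cs,_=cv2.findContours(m,cv2.RETR_EXTERNAL,cv2.CHAIN_APPROX_NONE);cv2.drawContours(o,cs,-1,(255,0,0),1);return o
E
python3 - <<'E'
from h import *
one=np.ones((384,512))
s=manip.read_state();c=manip.read_camera('wrist');T=wpose(c,s)
m,d=mask('slide','wrist',(204,262));print(m.sum(),d['confidence'])
p,e=fit([(c,T,m,one)],SLIDE,[.47,-.21,-.05]);print('slide',p,e)
a=overlay(c['image'],c,T,SLIDE,p)[140:260,200:340]
ct=manip.read_camera('top');Tt=np.array(ct['cam_to_world'])
m,d=mask('slide','top',(218,335));pt,e=fit([(ct,Tt,m,one)],SLIDE,p);print('slide top',pt,e)
m,d=mask('lamp','top',(180,245));pt,e=fit([(ct,Tt,m,one)],LAMP,[.65,.09,-.28]);print('lamp top',pt,e,m.sum())
manip.move_pose([.6,.04,.3],quat(0))
s=manip.read_state();c=manip.read_camera('wrist');T=wpose(c,s)
q=proj(c,[.65,.09,.03],T);m,d=mask('lamp','wrist',q);print(q,d['position'],d['confidence'],m.sum())
v=one.copy();v[225:]=0
p,e=fit([(c,T,m,v)],LAMP,pt);print('lamp',p,e)
o=c['image'].copy();mm=m.astype(np.uint8);cs,_=cv2.findContours(mm,cv2.RETR_EXTERNAL,cv2.CHAIN_APPROX_NONE)
o=overlay(o,c,T,LAMP,p);cv2.drawContours(o,cs,-1,(0,255,0),1)
o=cv2.resize(o[:250],None,fx=1.5,fy=1.5,interpolation=cv2.INTER_CUBIC)
a=cv2.resize(a,None,fx=1.5,fy=1.5,interpolation=cv2.INTER_CUBIC);canvas=np.zeros((600,768,3),np.uint8);canvas[:375]=o
canvas[390:390+a.shape[0],:a.shape[1]]=a
save('w2',canvas);print(manip.read_state()['time_s'])
E
```

```text
3002 0.97
slide [ 0.4721913  -0.20755464 -0.07911651] 204.7450980392157
slide top [ 0.64308791 -0.07700002  0.9394386 ] 494.7098039215686
lamp top [ 0.68192667  0.09742284 -0.29617987] 147.68627450980392 2336
[127.34742663 294.53846466] [116.9, 309.6] 0.73 16320
lamp [ 0.68130465  0.09810806 -0.28442698] 856.1999999999999
3.7167
```

View pics/w2.png

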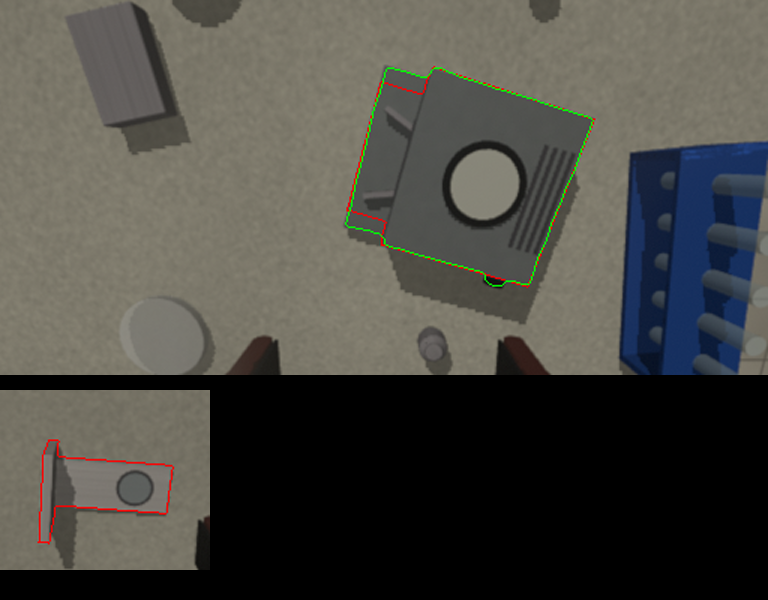

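The lamp and slide outlines fit the picture; the sill is full width, 150 mm. Now the grasp.

```bash
sed -i 's/box(-.11,-.06,-.06,.06,0,.014)/box(-.11,-.06,-.075,.075,0,.014)/' h.py
python3 - <<'E'
from h import *
one=np.ones((384,512));v=one.copy();v[225:]=0
s=manip.read_state();c=manip.read_camera('wrist');T=wpose(c,s)
m,d=mask('lamp','wrist',(117,310));L,e=fit([(c,T,m,v)],LAMP,[.681,.098,-.284]);print('lamp',L,e);np.save('lamp.npy',L)
x,y,th=.4722,-.2076,-.0791
manip.command_gripper(.06)
manip.move_pose([x,y,.14],quat(th))
# closer check of the plate
s=manip.read_state();c=manip.read_camera('wrist');T=wpose(c,s)
save('w3',overlay(c['image'],c,T,SLIDE,[x,y,th]),1.2)
f0=s['contact_force'];manip.movel([x,y,.035],rate=.08)
s=manip.read_state();print(s['position'],s['contact_force']-f0,s['time_s'])
E
```

```text
lamp [ 0.68183541  0.0978733  -0.27675711] 237.98823529411766
[ 0.47259608 -0.2078      0.0356969 ] [-0.07592406 -1.07137063 -1.03537728] 7.1833
```

View pics/w3.png

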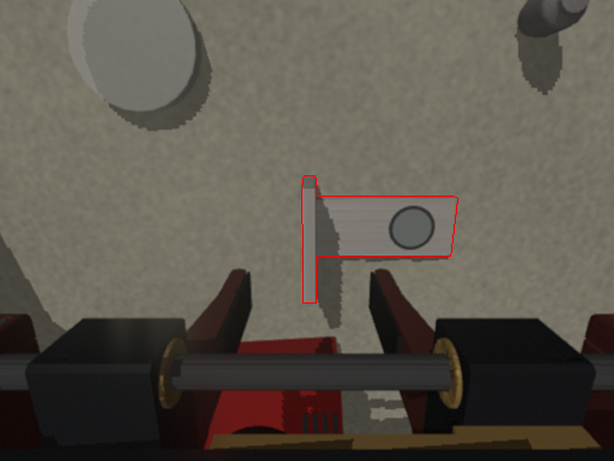

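```bash
python3 - <<'E'
from h import *
L=np.load('lamp.npy')
manip.command_gripper(.0,grip_force=40)
s=manip.read_state();print(s['width'],s['grip_force'],s['position'],s['time_s'])
x,y=.4722,-.2076
manip.movel([x,y,.15],rate=.1)
P=lambda xl,z,yl=0:np.append(L[:2]+R.from_euler('z',L[2]).as_matrix()[:2,:2]@[xl,yl],z)
manip.move_pose(P(-.23,.13),quat(L[2]))
manip.wait(.3)
s=manip.read_state();print(s['width'],s['grip_force'],s['position'],s['contact_force'],s['wrist_torque'],s['time_s'])
c=manip.read_camera('wrist');T=wpose(c,s)
g=R.from_euler('z',-L[2]).as_matrix()
for k,z in(('slide_box',.032),):
  for cam in('top','wrist'):
    cc=manip.read_camera(cam);t=T if cam=='wrist' else None
    for d in manip.trace(k,cam):
        px=np.argwhere(d['pixels']);px=px[::max(1,len(px)//400)];w=np.array([ray(cc,q,z,t) for q in px])
        l=(w-[L[0],L[1],0])@g.T
        print(cam,d['confidence'],w.mean(0),'lamp-frame',l.min(0),l.max(0))
m,d=mask('slide','wrist',proj(c,P(-.17,.1),T));m=m.astype(np.uint8)
cs,_=cv2.findContours(m,cv2.RETR_EXTERNAL,cv2.CHAIN_APPROX_NONE)
z=s['position'][2]-.0357
o=overlay(overlay(c['image'],c,T,SLIDE,[*s['position'][:2],L[2],z]),c,T,LAMP,L)
save('w4',o,1.5)
E
```

```text
0.009882057200822357 39.99512314796448 [ 0.47220336 -0.20758263  0.03497545] 8.0083
0.009694274383726015 39.992249608039856 [0.46084375 0.16009625 0.13001394] [-0.85698992 -0.18653435 -3.76242842] [0.00416691 0.07694747 0.0130437 ] 10.9917
top 0.7 [ 0.75865513 -0.22891597  0.032     ] lamp-frame [ 0.12813372 -0.33790275  0.032     ] [ 0.19801748 -0.25034773  0.032     ]
wrist 0.71 [0.41018547 0.32780229 0.032     ] lamp-frame [-0.35435265  0.13892997  0.032     ] [-0.30038096  0.1518681   0.032     ]
```

View pics/w4.png

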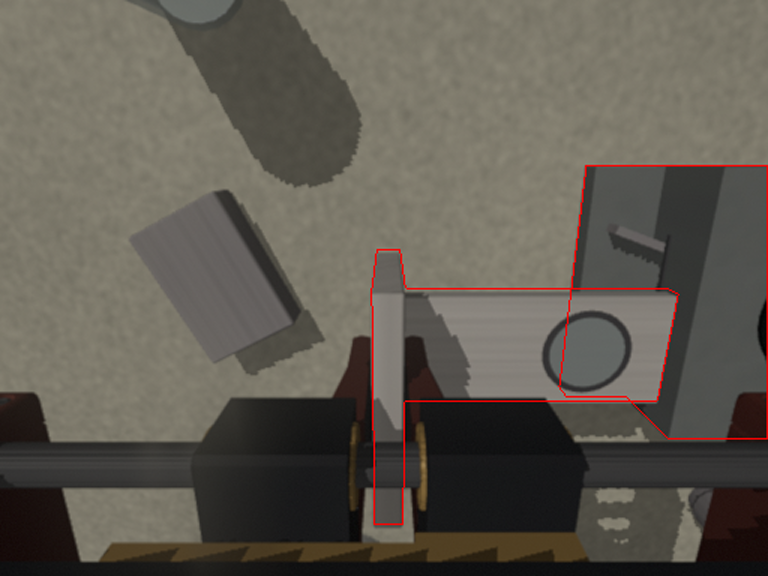

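```bash
cat >> h.py <<'E'
L=np.load('lamp.npy');RL=R.from_euler('z',L[2]).as_matrix()
def P(xl,z,yl=0): return np.append(L[:2]+RL[:2,:2]@[xl,yl],z)
def lf(f0):
    s=manip.read_state();p=(s['position']-[L[0],L[1],0])@RL;f=(s['contact_force']-f0)@RL
    return p,f,s
E
python3 - <<'E'
from h import *
s=manip.read_state();c=manip.read_camera('wrist');T=wpose(c,s)
k=[(ray(c,(a/1.5,b/1.5),.025,T)-[L[0],L[1],0])@RL for a,b in((310,300),(362,215),(190,215))];print(np.round(k,3))
assert k[0][0]<-.235 or abs(k[0][1])>.05
manip.movel(P(-.208,.13),rate=.1);manip.movel(P(-.208,.06),rate=.1);manip.wait(.3)
f0=manip.read_state()['contact_force'];np.save('f0.npy',f0)
manip.movel(P(-.208,.051),rate=.05);manip.wait(.1)
p,f,s=lf(f0);print('low',np.round(p,4),np.round(f,2))
yl=0;x=-.208
if abs(f[2])<3:
  while x<-.1551:      # nose 35 mm inside at most
    x+=.004;manip.movel(P(x,.051,yl),rate=.05)
    p,f,s=lf(f0);print(round(x,3),np.round(p,4),np.round(f,2),round(s['time_s'],2))
    if -f[0]>4 or abs(f[2])>5: break
    if abs(f[1])>2: yl+=.0005*np.sign(f[1])
c=manip.read_camera('wrist');s=manip.read_state();T=wpose(c,s)
save('w5',overlay(c['image'],c,T,LAMP,L),1.5)
E
```

```text
[[-0.283 -0.009  0.025]
 [-0.338 -0.044  0.025]
 [-0.326  0.062  0.025]]
low [-0.2081 -0.      0.0508] [ 1.48 -0.29  1.42]
-0.204 [-0.2036  0.      0.0512] [-0.3  -0.41  0.56] 13.54
-0.2 [-0.1998 -0.      0.051 ] [0.04 0.57 1.4 ] 13.79
-0.196 [-0.1958 -0.      0.051 ] [-0.24  0.59  0.95] 14.04
-0.192 [-0.1918 -0.      0.051 ] [ 0.75 -0.65  0.92] 14.29
-0.188 [-0.1878 -0.      0.051 ] [0.29 0.4  0.58] 14.54
-0.184 [-0.1838  0.      0.051 ] [ 0.35 -0.06  0.96] 14.79
-0.18 [-0.1798 -0.      0.051 ] [0.05 0.51 1.39] 15.04
-0.176 [-0.1758 -0.      0.051 ] [ 0.64 -0.68  0.63] 15.29
-0.172 [-0.1718 -0.      0.051 ] [1.52 0.88 1.15] 15.54
-0.168 [-0.1678 -0.      0.051 ] [0.43 0.24 1.64] 15.79
-0.164 [-0.1638 -0.      0.051 ] [-0.43 -0.67  1.09] 16.04
-0.16 [-0.1598 -0.      0.051 ] [ 0.6  -0.97  2.07] 16.29
-0.156 [-0.1558 -0.      0.051 ] [ 0.01 -0.39  1.43] 16.54
-0.152 [-0.1518 -0.      0.051 ] [-0.18 -0.02  1.18] 16.79
```

View pics/w5.png

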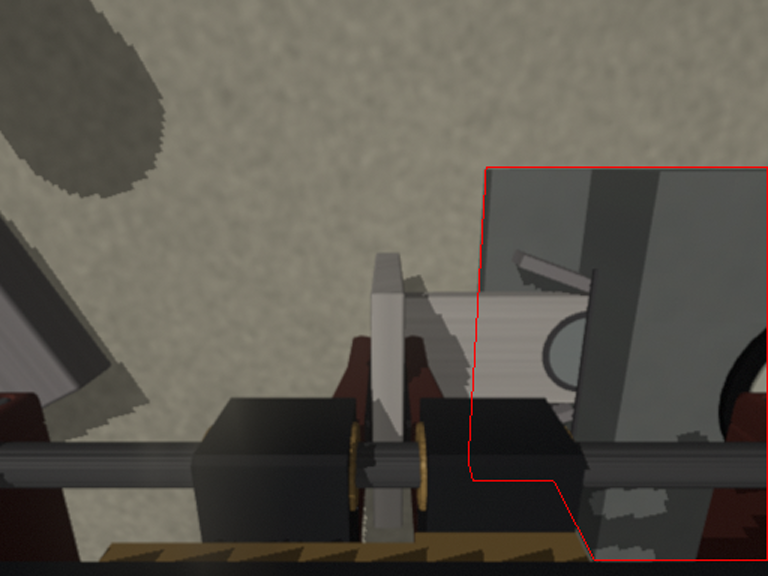

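```bash
cat >> h.py <<'E'
def avg(f0,n=6):
    a=[]
    for _ in range(n):
        manip.wait(.012);p,f,s=lf(f0);a.append(np.r_[p,f])
    a=np.mean(a,0);return a[:3],a[3:],s
E
python3 - <<'E'
from h import *
f0=np.load('f0.npy');x=-.152
manip.movel(P(-.146,.051),rate=.05);x=-.146
p,f,s=avg(f0,12);b=f[0];print('base',np.round(f,2),s['time_s'])
while x<-.1185:
    x+=.0005;manip.movel(P(x,.051),rate=.02)
    p,f,s=avg(f0,4);F=-(f[0])
    if round(x*1e4)%20==0 or F>2: print(round(x,4),round(p[0],4),np.round(f,2),round(s['time_s'],2))
    if F>3.5: break
for i in range(3):
    p,f,s=avg(f0,10);print('hold',x,round(p[0],5),np.round(f,2),round(s['time_s'],2))
np.save('x.npy',x)
E
```

```text
base [0.41 0.21 1.24] 17.2083
-0.144 -0.144 [ 0.88 -0.37  1.12] 18.34
-0.142 -0.142 [-0.05  0.07  1.24] 19.48
-0.14 -0.14 [0.37 0.01 1.06] 20.61
-0.139 -0.1395 [-4.26 -0.4   3.57] 21.18
hold -0.13899999999999998 -0.13948 [-4.6  -0.21  3.58] 21.26
hold -0.13899999999999998 -0.13948 [-4.96 -0.56  3.72] 21.34
hold -0.13899999999999998 -0.13948 [-4.99 -0.56  4.15] 21.43
```

```bash
python3 - <<'E'
from h import *
f0=np.load('f0.npy');x=float(np.load('x.npy'));b=.4;held=0;t0=None
def show(t,p,f,s): print(t,round(x,5),round(p[0],5),np.round(f,2),round(s['time_s'],2))
p,f,s=avg(f0,10)
for i in range(12):
    F=b-f[0];show('F=%.2f'%F,p,f,s)
    if 7.6<=F<=8.8: break
    x+=np.clip((8.2-F)/10e3*.6,-.0002,.00015);manip.movel(P(x,.051),rate=.01);p,f,s=avg(f0,8)
for i in range(5):
    p,f,s=avg(f0,12);show('hold %.2f'%(b-f[0]),p,f,s)
E
```

```text
F=5.15 -0.139 -0.13948 [-4.75 -0.56  3.78] 21.51
F=5.97 -0.13885 -0.13946 [-5.57 -0.55  4.37] 21.82
F=6.92 -0.13872 -0.13945 [-6.52 -0.68  4.71] 22.14
F=7.04 -0.13864 -0.13944 [-6.64 -0.9   5.01] 22.46
F=7.15 -0.13857 -0.13945 [-6.75 -0.55  4.85] 22.77
F=7.72 -0.13851 -0.13944 [-7.32 -0.86  5.15] 23.09
hold 7.50 -0.13851 -0.13944 [-7.1  -0.81  5.27] 23.19
hold 7.58 -0.13851 -0.13944 [-7.18 -0.7   5.34] 23.29
hold 7.84 -0.13851 -0.13944 [-7.44 -0.89  5.43] 23.39
hold 7.92 -0.13851 -0.13944 [-7.52 -0.6   5.34] 23.49
hold 7.63 -0.13851 -0.13943 [-7.23 -0.81  5.15] 23.59
```

```bash
python3 - <<'E'
from h import *
f0=np.load('f0.npy');x=-.13851+.0001;b=.4
manip.movel(P(x,.051),rate=.01)
for i in range(7):
    p,f,s=avg(f0,12);print('hold %.2f'%(b-f[0]),round(p[0],5),np.round(f,2),round(s['time_s'],2))
for i in range(8):
    F=b-f[0]
    if F<2.5: break
    x-=.00015;manip.movel(P(x,.051),rate=.01);p,f,s=avg(f0,6)
print('unload',round(p[0],5),np.round(f,2),x)
manip.command_gripper(.03);p,f,s=avg(f0,6);print(np.round(p,4),np.round(f,2),s['width'])
q=P(x,.051);manip.movel([*q[:2],.17],rate=.1)
manip.movel([*P(x-.06,.25)],rate=.2);manip.wait(.3)
s=manip.read_state();c=manip.read_camera('wrist');T=wpose(c,s)
z=.014
o=overlay(c['image'],c,T,SLIDE,[*P(-.1395,0)[:2],L[2],z]);save('w6',o,1.5);print(s['time_s'],s['position'])
E
```

```text
hold 8.14 -0.13942 [-7.74 -0.83  5.61] 23.94
hold 8.10 -0.13942 [-7.7  -0.64  5.69] 24.04
hold 8.26 -0.13942 [-7.86 -0.75  5.48] 24.14
hold 7.93 -0.13942 [-7.53 -1.02  5.7 ] 24.24
hold 8.26 -0.13942 [-7.86 -1.06  5.78] 24.34
hold 8.02 -0.13943 [-7.62 -0.63  5.84] 24.44
hold 8.10 -0.13942 [-7.7  -0.81  5.58] 24.54
unload -0.13947 [-2.07  0.49  1.18] -0.1396100000000001
[-0.1395  0.      0.0512] [ 0.41 -0.77  4.05] 0.030329628769209444
29.8167 [0.48987233 0.15215639 0.24864014]
```

View pics/w6.png

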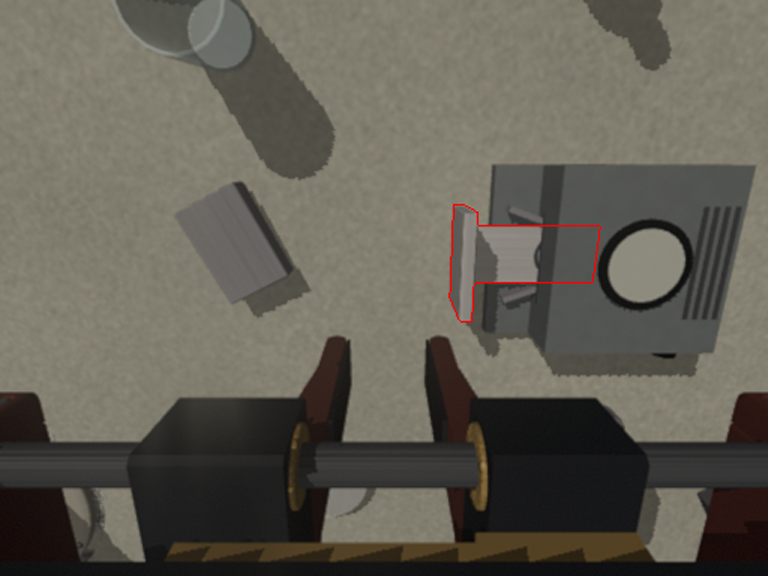

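```bash
python3 - <<'E'
from h import *
print(list(manip.read_state().keys()))
s=manip.read_state();c=manip.read_camera('wrist');T=wpose(c,s);one=np.ones((384,512));v=one.copy();v[240:]=0
m,d=mask('slide','wrist',(175,335));ml,_=mask('lamp','wrist',(175,420))
PL=[box(-.005,.005,-.042,.042,0,.06),box(0,.066,-.025,.025,0,.008)]
for n in (0,1):
    p,e=fit([(c,T,m,v)],PL,[*P(-.1395,0)[:2],L[2]],z=.014+n*.002)
    print(p,e,'lamp-frame',(np.r_[p[:2],0]-[L[0],L[1],0])@RL)
p2,e=fit([(c,T,np.maximum(m,ml),v)],LAMP,list(L));print('lamp',p2,e,L)
w=(slice(130,225),slice(285,415))
save('w7',overlay(c['image'],c,T,PL,[*P(-.1395,0)[:2],L[2],.014])[w],5)
E
```

```text
['time_s', 'joint_positions', 'dq', 'joint_torque', 'position', 'orientation', 'contact_force', 'wrist_torque', 'grip_force', 'width']
[ 0.54787786  0.13528867 -0.27412775] 241.06274509803922 lamp-frame [-0.13908329 -0.00061065  0.        ]
[ 0.54772117  0.13585894 -0.27753236] 227.7372549019608 lamp-frame [-1.39389839e-01 -1.04896977e-04  0.00000000e+00]
lamp [ 0.68182929  0.09749238 -0.27571415] 1714.5882352941176 [ 0.68183541  0.0978733  -0.27675711]
```

View pics/w7.png

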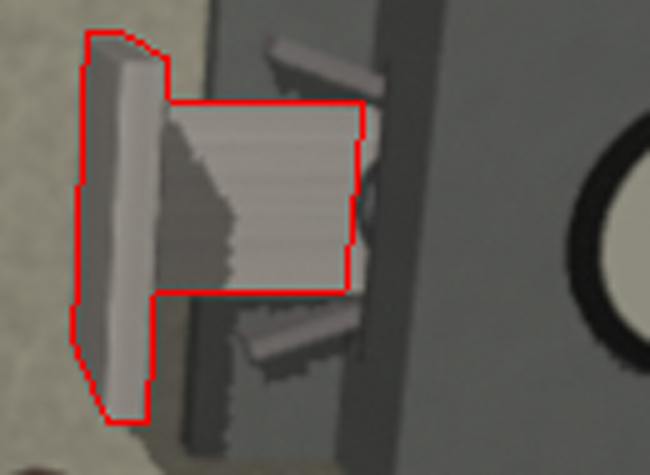

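The outline fit puts the slide at -0.1391 to -0.1394 m in the lamp frame, the same place it was when pressed (-0.1394). It is straight, and the robot is clear of everything.

```bash
python3 -c "
from plant import manip
print(manip.sign_off(), manip.read_state()['time_s'])"
```

```text
the job is handed in; nothing more can be done
the job is handed in; nothing more can be done
```

The filter slide is fully home: it met the stop about 50.5 mm inside the slot, was pressed at about 8 N for over half a second and released, and the job is handed in at about 30 s on the robot's clock with no sign of any bystander being touched.

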